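# Take the red-capped jar out of the sliding-door case

## Robot

A 6-joint arm with a two-finger parallel gripper is mounted at the origin on a cart in front of the work surface, level with it; the furniture and walls round the work are solid. World frame = base frame: x ahead of the robot, y to its left, z up, the work surface at z = 0. Lengths are in m, angles in rad, forces in N, time in s.
With the tool pointing down it reaches from about 0.3 to 0.775 m from the base axis. Payload 14.6 kg.
Tool frame: the origin (TCP) lies at the very end of the fingers, on their centre line; the grasp point (between the pads) lies 19 mm behind it; z points along the fingers, y is the direction in which the jaws open and shut (so a half turn about z gives the same grasp; the last joint's range is limited). The gripper opens to 94 mm and grips with 3 to 60 N. Pads are 16 mm wide; open, the fingers measure 119 mm over their backs; the gripper's body (75 mm by 177 mm) begins 78 mm behind the grasp point.
Start: joints at [1.12, 0.3, 1.521, -0, 1.321, -0.067], TCP at [0.206, 0.51, 0.205] pointing down, gripper open.
Joint ranges: [-3.03, 3.03], [-0.79, 2.21], [0.23, 2.52], [-1.04, 4.18], [0, 3.07], [-2.55, 2.55]. Speed limits (rad/s): [2.22, 2.22, 2.57, 3.14, 3.14, 3.14].

## Interface

Orientations are given as a unit quaternion [x, y, z, w].
In Python, from rig import ctrl gives the robot as it stands. The module is installed in compiled form; this text tells all that it offers.
- The arm moves only by the shell command python3 -m creep 'ROWS' [OPENING] [FORCE]. ROWS is JSON, a list of rows, each a list of 6 numbers: the shift along the tool's x, y, z in m, then the turn, a rotation vector about the tool's x, y, z in degrees. A call has 1 to 8 rows; each row is the pose to reach, as a shift and turn from the pose commanded when the call began, along the tool's axes at that moment; what a row does not reach only later rows make up. A row lasts 1/8 s, in which the tool goes at most 62.5 mm and 10.7 degrees, less where a joint would pass 70% of its speed; a pose out of reach is approached as far as the arm can. A call with a gripper value outside its range is refused whole. OPENING is the opening, from 0 (shut) to 1 (fully open), set as the call begins (- or left out, the last holds). The fingers move at their own pace and stop on an object; FORCE is the grip in N (left out, the last holds). Time passes only in rows, so rows that repeat a pose let the fingers close. It gives the time, the measured TCP pose, the force and the opening at its end, in the units of the state.
- ctrl.read_state(): the state, without advancing time (a new reading comes with each control period).
- ctrl.snapshot(name): name is "scene" or "top" or "wrist"; returns the picture (480x640x3 uint8, red, green, blue); there is no depth.
- ctrl.calibration(name): a dict with "K" (3x3 intrinsics, pixels), "position" and "orientation" of the camera in the world; the wrist camera has in their place "mount" (4x4, takes a point from camera to tool coordinates, whose origin is the TCP and whose axes are the flange's). Camera axes: x right, y up, looking along -z (the intrinsics and any distortion apply to the point x, -y, -z); pixel columns grow to the right and rows downward; lengths in m; the calibration is good to about 2 mm. A picture is of the moment at which its call begins: read the wrist's pose just before it. calibration takes no time and is no camera call.
- ctrl.finish_job(): hands the job in, once; it reports no verdict.
The state is a dict: "t": time; "q": joint angles; "joint_velocities": joint speeds; "tau": joint torques, N m; "position": TCP position; "tcp_rot": TCP orientation; "wrist_force": force on the tool from outside, world axes, zero at the start; "moment": the same for the moment, N m; "finger_gap": opening from 0.0 (shut) to 1.0 (fully open).
Only numpy, scipy, OpenCV 4.12 (cv2) and the standard library are available. Lean on these libraries where they do the work, as an engineer would, in place of code of your own. Each camera call takes 0.05 s, during which the arm holds its last target.

## Task

The low case on the bench is closed on top by two clear doors that run past each other on a double track. Inside stand a white jar with a red cap and a small white pot: slide the door that covers the jar past its neighbour, lift the jar out and set it down gently, upright, on the steel tray. Then slide the door fully shut again, leaving both doors shut, the pot standing in its own bay, and the other things undisturbed.

Things in the scene. Friction and masses are not known exactly. Their poses are not given: they have to be found in the camera images.
- case: Low white case, aluminium rails, fixed; 180 (x) x 376 (y) x 112 mm (z). Origin: centre of underside; x to its far side, y to its left end, z up. Inner floor (dark mat) 6 mm up; divider at y = 0 (5 mm thick, top 86 mm up) between left bay (y > 0) and right bay (y < 0), each 177 mm (y) x 156 mm (x), end walls at y = +/-180 mm. Rails along front and back 12 mm wide, 112 mm high. No lid besides the two doors.
- left_door (a joint): Left clear door (aluminium edge, blue handle) over the left bay, upper track, pane 101 to 106 mm above the bench. 0 = shut; grows to its stop at 0.118 m as it slides towards the case's -y, over the right door, which frees case y = 62 to 180 mm. Stays where it is left; friction 1.5 N plus 4 N per m/s; no latch or spring. Starts shut.
- right_door (a joint): Right clear door (aluminium edge, orange handle) over the right bay, lower track, pane 92 to 97 mm above the bench. 0 = shut; grows to its stop at 0.118 m as it slides towards the case's +y, under the left door, which frees case y = -180 to -62 mm. Stays where it is left; friction as the left door. Starts shut.
- left_door_handle (a point): Grip point on the left door's blue bow handle, 135 mm above the bench; at case x = 0, y = +147 mm with the door shut. Bar 64 mm long (case x), 12 mm thick (case y), 18 mm high, top 149 mm above the bench, open below down to the pane, on two 12 mm posts at case x = +/-26 mm. Axes as the case's.
- right_door_handle (a point): Point to grip on the right door's orange bow handle, 135 mm above the bench; at case y = -147 mm, x = 0, with the door shut. Same bar as on the left door, top 149 mm above the bench. Axes as the case's.
- jar: White jar with red cap (fixed on), 78 mm high; body 44 mm across up to 67 mm height, cap 38 mm across; 63 to 126 g. Origin: centre of its underside; z up. Stands on the floor of one bay, left or right, at case x = 0, y = +120 or -120 mm (within 10 mm), under that bay's door.
- pot: Small white pot with white lid, 40 mm across, 42 mm high; origin: centre of its underside. Stands in the other bay and stays there.
- tray: Empty steel tray fixed on the bench to the right of the case, 121 (its x) x 225 (its y) x 15 mm high at the rim. Origin: centre of its underside; the flat inner floor lies 1 mm above it; the jar belongs on that floor.
- rinse_bottle: Amber bottle with white cap, 55 mm across, 105 mm high, standing behind the work to the right; origin: centre of its underside. Bystander.
- beaker: Clear 100 ml beaker, 54 mm across, 70 mm high, beside the amber bottle; origin: centre of its underside. Bystander.

How it is judged:
By the outcome, as a careful person would: the job done as asked, in the order asked, and still so for the second after the job is handed in, with the robot touching nothing.
It also fails if it takes over 70 s, if anything falls off the work surface, if the arm or the gripper's body presses on something with over 40 N, if the wrist force passes 120 N, or if a joint passes its speed limit or range.

## Working session

There is one attempt and no reset: what is moved stays moved. The work goes in short steps, Python scripts to look and compute and a shell command to move; the robot and the scene stay as the last step left them, time stands still between calls to the robot, and variables do not carry over. Pictures are saved under pics/ and viewed, and the job is handed in when it is done.

```bash
mkdir -p pics
python3 - <<'E'
from rig import ctrl
import cv2
s=ctrl.read_state();print(s)
for n in ("scene","top","wrist"):
    im=ctrl.snapshot(n);cv2.imwrite(f"pics/{n}0.png",im[:,:,::-1]);print(n,ctrl.calibration(n))
E
```

```text
{'t': 0.0, 'q': array([ 1.12044288e+00,  3.00507545e-01,  1.52159482e+00,  1.80737197e-05,
        1.32070490e+00, -6.65870055e-02]), 'joint_velocities': array([ 0.00143076,  0.00161955,  0.00032531,  0.00081035, -0.00108895,
       -0.00093358]), 'tau': array([ 2.31990671e-03, -5.31812668e+01, -3.52729547e+01,  7.09124445e-02,
        2.44874088e-02, -1.19656715e-04]), 'position': array([0.20580224, 0.50975279, 0.20486053]), 'tcp_rot': array([ 1.90710056e-01,  9.81646222e-01, -5.84891337e-04, -1.63691168e-04]), 'wrist_force': array([-0.74181666,  0.63767014, -0.05228588]), 'moment': array([-0.02356629,  0.04273211,  0.00925737]), 'finger_gap': 0.9967001595768472}
scene {'K': array([[620.81971546,   0.        , 318.39852976],
       [  0.        , 620.81971546, 235.18435287],
       [  0.        ,   0.        ,   1.        ]]), 'position': array([ 0.60916628, -1.26270258,  1.06390141]), 'orientation': array([4.36851036e-01, 8.66423785e-04, 1.37316476e-02, 8.99428631e-01])}
top {'K': array([[440.70844329,   0.        , 312.00844035],
       [  0.        , 440.70844329, 243.49952314],
       [  0.        ,   0.        ,   1.        ]]), 'position': array([ 0.39246525, -0.06859884,  1.26152592]), 'orientation': array([ 0.06537325, -0.05485015, -0.70280721,  0.70624346])}
wrist {'K': array([[392.16720615,   0.        , 318.73933684],
       [  0.        , 392.16720615, 239.48560277],
       [  0.        ,   0.        ,   1.        ]]), 'mount': array([[ 1.01482379e-04,  9.68316127e-01,  2.49727586e-01,
         7.13116836e-02],
       [ 9.99999966e-01, -1.58640734e-04,  2.08755494e-04,
        -3.51491333e-04],
       [ 2.41758279e-04,  2.49727556e-01, -9.68316110e-01,
        -1.79072604e-01],
       [ 0.00000000e+00,  0.00000000e+00,  0.00000000e+00,
         1.00000000e+00]])}
```

View pics/scene0.png

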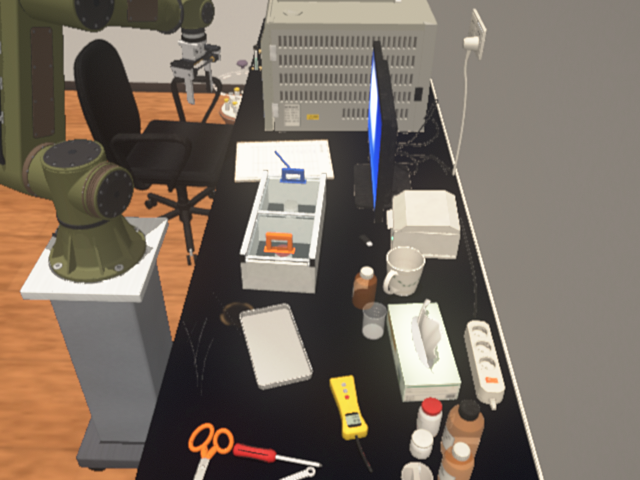

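View pics/top0.png

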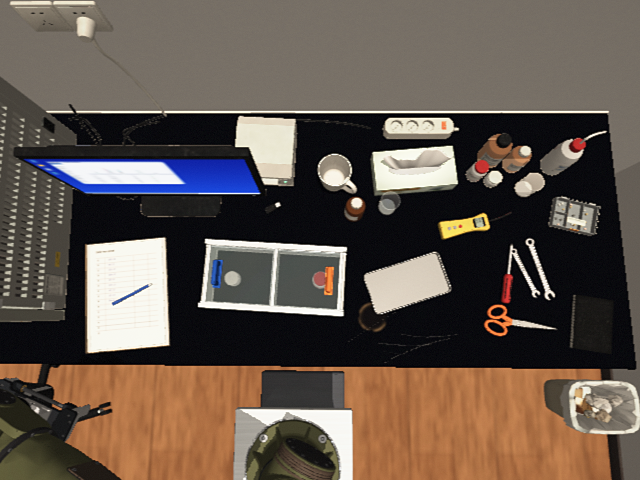

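View pics/wrist0.png

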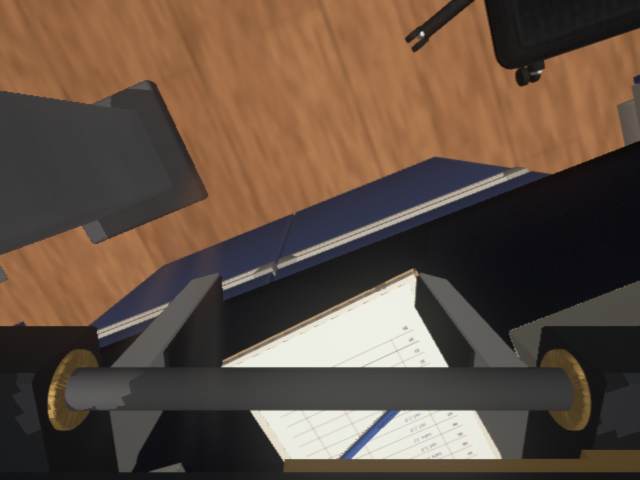

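The top view shows the red cap under the orange (right) door at about (320,279). The pot is in the left bay at (232,279) and the tray at (408,283). Next I measure positions.

```bash
cat > h.py <<'E'
import numpy as np, cv2
from scipy.spatial.transform import Rotation as R
from rig import ctrl
def ray(n,uv,st=None):
    c=ctrl.calibration(n);K=c["K"]
    d=np.linalg.inv(K)@[uv[0],uv[1],1];d=np.array([d[0],-d[1],-d[2]])
    if n=="wrist":
        M=c["mount"];Rt=R.from_quat(st["tcp_rot"]).as_matrix()
        return Rt@M[:3,3]+st["position"],Rt@M[:3,:3]@d
    return c["position"],R.from_quat(c["orientation"]).as_matrix()@d
def plane(n,uv,z,st=None):
    o,d=ray(n,uv,st);return o+d*(z-o[2])/d[2]
def proj(n,P):
    c=ctrl.calibration(n);p=R.from_quat(c["orientation"]).as_matrix().T@(np.array(P)-c["position"])
    q=c["K"]@[p[0],-p[1],-p[2]];return q[:2]/q[2]
def tri(a,b):
    (o1,d1),(o2,d2)=a,b;A=np.stack([d1,-d2],1);s=np.linalg.lstsq(A,o2-o1,rcond=None)[0]
    return (o1+d1*s[0]+o2+d2*s[1])/2,np.linalg.norm(o1+d1*s[0]-o2-d2*s[1])
def blobs(im,lo,hi,mn=15):
    h=cv2.cvtColor(im,cv2.COLOR_RGB2HSV);m=cv2.inRange(h,lo,hi)
    n,l,s,c=cv2.connectedComponentsWithStats(m);return [(s[i].tolist(),c[i].round(1)) for i in range(1,n) if s[i,4]>=mn]
E
python3 - <<'E'
from h import *
t=cv2.imread("pics/top0.png")[:,:,::-1].copy();s=cv2.imread("pics/scene0.png")[:,:,::-1].copy()
for n,i in(("top",t),("scene",s)):
    print(n,"or",blobs(i,(5,150,120),(18,255,255)));print("bl",blobs(i,(105,150,60),(125,255,255)))
    print("red",blobs(i,(0,80,60),(5,255,255)), blobs(i,(172,80,60),(180,255,255)))
x=t[225:330,190:460];cv2.imwrite("pics/topc.png",cv2.resize(x[:,:,::-1],None,fx=2.9,fy=2.9,interpolation=cv2.INTER_NEAREST))
E
```

```text
top or [([442, 122, 4, 7, 23], array([443.2, 125.2])), ([493, 145, 18, 9, 77], array([501.7, 149.8])), ([514, 154, 8, 5, 15], array([517.2, 156.4])), ([324, 267, 10, 28, 230], array([328.6, 280.5])), ([484, 305, 28, 31, 380], array([498.1, 320.1])), ([0, 364, 42, 19, 638], array([ 20.7, 371.5])), ([46, 365, 566, 115, 44728], array([334.8, 421.5])), ([583, 399, 4, 11, 20], array([584.6, 404.6])), ([52, 404, 10, 6, 28], array([ 56.2, 406.8]))]
bl [([24, 159, 237, 34, 4327], array([171.2, 176.4])), ([211, 260, 12, 28, 241], array([216.4, 273. ])), ([113, 285, 35, 20, 64], array([129.4, 294.8]))]
red [([569, 138, 17, 15, 174], array([576.9, 144.9])), ([475, 160, 14, 14, 160], array([481.6, 166.4])), ([314, 272, 11, 14, 132], array([319.3, 278.3])), ([501, 274, 12, 29, 245], array([506.6, 288.1]))] []
scene or [([65, 91, 29, 49, 878], array([ 74.8, 117.9])), ([134, 93, 45, 40, 974], array([154.4, 108.2])), ([180, 94, 25, 28, 255], array([191.3, 111.7])), ([195, 94, 7, 12, 29], array([196.9, 100.7])), ([207, 113, 16, 10, 70], array([214.1, 118. ])), ([0, 184, 137, 296, 18306], array([ 35.9, 360.2])), ([122, 184, 55, 32, 934], array([149.3, 201.6])), ([187, 187, 17, 12, 104], array([192.6, 191.2])), ([196, 197, 16, 11, 99], array([204.2, 203. ])), ([191, 215, 17, 40, 385], array([197.9, 229.9])), ([157, 216, 38, 125, 1898], array([175.1, 269.3])), ([264, 233, 31, 21, 405], array([278.9, 243.1])), ([368, 277, 8, 9, 42], array([372. , 281.5])), ([486, 378, 11, 4, 30], array([490.9, 379.9])), ([188, 423, 46, 36, 816], array([210.3, 441.1])), ([445, 451, 28, 14, 130], array([456.9, 459.2]))]
bl [([368, 96, 14, 111, 686], array([374.8, 150.9]))]
red [([278, 245, 9, 2, 16], array([282.4, 245.6])), ([276, 253, 13, 3, 27], array([281.8, 254. ])), ([421, 397, 22, 19, 318], array([431.5, 406.1])), ([232, 443, 45, 20, 539], array([254.2, 452.5]))] []
```

View pics/topc.png

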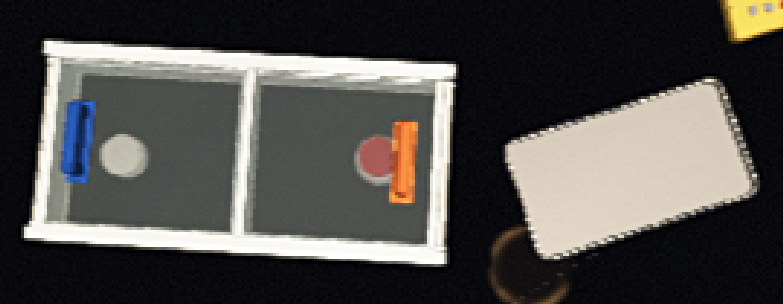

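Run:
```python
from h import *
t=cv2.imread("pics/top0.png")[:,:,::-1].copy()
h=cv2.cvtColor(t,cv2.COLOR_RGB2HSV)
f=lambda p:(p[0]/2.9+190,p[1]/2.9+225)
for p in[(44,42),(456,65),(446,265),(24,240),(24,227),(446,250)]:print(p,plane("top",f(p),.112).round(4))
o=plane("top",(328.6,280.5),.147);b=plane("top",(216.4,273),.147);print("handles",o,b,np.linalg.norm(o-b))
c=(o+b)/2;y=(b-o)/np.linalg.norm(b-o);print("case c",c,"yaw y-axis",np.degrees(np.arctan2(-y[0],y[1])))
print("cap",plane("top",(319.3,278.3),.084))
m=cv2.inRange(t,(170,160,150),(255,255,255))
m[:, :355]=0;m[:240]=0;m[320:]=0;m[:,460:]=0
cs=max(cv2.findContours(m,0,2)[0],key=cv2.contourArea);r=cv2.minAreaRect(cs);print(r)
P=[plane("top",q,.008) for q in cv2.boxPoints(r)];print(np.round(P,3),np.mean(P,0))
print("scene orange",plane("scene",(278.9,243.1),.137))
# bottle, beaker
print("bottle cap",plane("top",(357,203),.105),"beaker",plane("top",(389,203),.07))
yaw=np.arctan2(-y[0],y[1])
# project case corners to check
for sx in(-.09,.09):
  for sy in(-.188,.188):
    Rz=R.from_euler('z',yaw).as_matrix();P=np.array([c[0],c[1],.112])+Rz@[sx,sy,0];print(sx,sy,(proj("top",P)-[190,225])*2.9)
```

```text
(44, 42) [0.5998 0.2335 0.112 ]
(456, 65) [ 0.5799 -0.1439  0.112 ]
(446, 265) [ 0.4002 -0.1337  0.112 ]
(24, 240) [0.42   0.2429 0.112 ]
(24, 227) [0.4315 0.2435 0.112 ]
(446, 250) [ 0.4133 -0.1338  0.112 ]
handles [ 0.48924465 -0.09389617  0.147     ] [0.50695115 0.19153071 0.147     ] 0.2859755709065391
case c [0.4980979  0.04881727 0.147     ] yaw y-axis -3.5498049089967667
cap [ 0.50047965 -0.07046676  0.084     ]
((405.79461669921875, 282.86920166015625), (42.966121673583984, 77.0427017211914), 71.96571350097656)
[[ 0.519 -0.194  0.008]
 [ 0.589 -0.404  0.008]
 [ 0.472 -0.437  0.008]
 [ 0.405 -0.229  0.008]] [ 0.49624119 -0.31593824  0.008     ]
scene orange [ 0.49592053 -0.11873225  0.137     ]
bottle cap [ 0.70269645 -0.1715991   0.105     ] beaker [ 0.71228432 -0.2635654   0.07      ]
-0.09 -0.188 [445.5033072  269.08175774]
-0.09 0.188 [ 25.01124742 240.08387088]
0.09 -0.188 [456.57205767  68.90779606]
0.09 0.188 [46.84061705 42.30798273]
```

```bash
cat >> h.py <<'E'
C=np.array([.500,.0496,0]);YAW=np.radians(-3.0)
def case(p): return C+R.from_euler('z',YAW).as_matrix()@np.array(p)
def incase(p): return R.from_euler('z',YAW).as_matrix().T@(np.array(p)-C)
def go(p,yaw):
    "delta in tool axes for target, yaw(deg) of tool y"
    s=ctrl.read_state();Rt=R.from_quat(s["tcp_rot"]);a=np.radians(yaw)
    y=np.array([np.cos(a),np.sin(a),0]);z=np.array([0,0,-1.]);Rg=R.from_matrix(np.stack([np.cross(y,z),y,z],1))
    print("t",s["t"],"pos",s["position"].round(4),"mm",(1000*Rt.inv().apply(np.array(p)-s["position"])).round(1),"deg",np.degrees((Rt.inv()*Rg).as_rotvec()).round(2),"F",s["wrist_force"].round(1),"q6",s["q"][5].round(2),"gap",round(s["finger_gap"],3))
E
python3 - <<'E'
from h import *
p=case([0,-.147,.24]);print(p);go(p,87)
E
```

```text
[ 0.49230661 -0.09719854  0.24      ]
t 0.15 pos [0.2059 0.5098 0.205 ] mm [-492.9 -455.6  -34.6] deg [-5.000e-02 -1.000e-02 -1.899e+01] F [ 0.6 -0.2 -0.5] q6 -0.07 gap 0.999
```

```bash
python3 -m creep '[[-0.02,-0.02,-0.015,0,0,-1],[-0.06,-0.055,-0.03,0,0,-4],[-0.1,-0.09,-0.035,0,0,-8],[-0.14,-0.13,-0.035,0,0,-12],[-0.18,-0.165,-0.035,0,0,-16],[-0.22,-0.2,-0.035,0,0,-19],[-0.26,-0.24,-0.035,0,0,-19],[-0.3,-0.275,-0.035,0,0,-19]]' 0.45; python3 -c "
from h import *
go(case([0,-.147,.24]),87)"
```

```text
t: 1.15
position: [0.3815, 0.1409, 0.2405]
tcp_rot: [0.026, 1.0, 0.0, 0.0]
wrist_force: [1.2, 1.6, 0.1]
finger_gap: 0.452
t 1.15 pos [0.3815 0.1409 0.2405] mm [-123.1 -232.     0.5] deg [0.01 0.02 0.01] F [1.2 1.6 0.1] q6 -1.25 gap 0.452
```

```bash
python3 -m creep '[[-0.025,-0.045,0,0,0,0],[-0.05,-0.09,0,0,0,0],[-0.075,-0.135,0,0,0,0],[-0.1,-0.18,0,0,0,0],[-0.118,-0.22,0,0,0,0],[-0.123,-0.232,0,0,0,0],[-0.123,-0.232,0,0,0,0]]'; python3 -c "
from h import *
s=ctrl.read_state()
im=ctrl.snapshot('wrist');cv2.imwrite('pics/w1.png',im[:,:,::-1])
go(case([0,-.147,.24]),87)
b=blobs(im,(5,150,120),(18,255,255),200);print(b)
for x in b: print(plane('wrist',x[1],.149,s).round(4))
"
```

```text
t: 2.02
position: [0.4917, -0.0955, 0.2401]
tcp_rot: [0.027, 1.0, 0.0, -0.0]
wrist_force: [0.9, 0.2, 1.6]
finger_gap: 0.451
t 2.075 pos [ 0.4916 -0.0948  0.2403] mm [-0.8 -2.4  0.3] deg [ 0.02 -0.03  0.01] F [-0.5  0.1 -0.6] q6 -1.78 gap 0.452
[([309, 185, 24, 100, 2187], array([320.3, 231.4])), ([242, 411, 41, 22, 514], array([263.3, 420.1]))]
[ 0.484  -0.0946  0.149 ]
[ 0.6377 -0.1487  0.149 ]
```

View pics/w1.png

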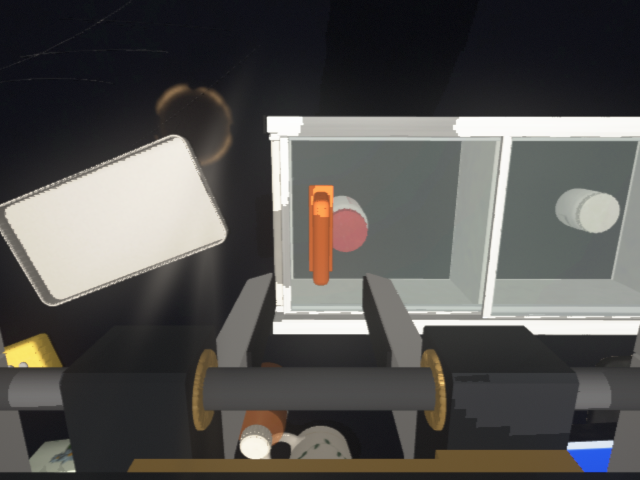

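The handle is centred between the fingers: bar at column 321, finger midpoint about 318. I'll descend and grip.

```bash
python3 -m creep '[[0,0.001,0.04,0,0,0],[0,0.001,0.08,0,0,0],[0,0.001,0.105,0,0,0],[0,0.001,0.122,0,0,0],[0,0.001,0.122,0,0,0],[0,0.001,0.122,0,0,0]]'; python3 -m creep '[[0,0,0,0,0,0],[0,0,0,0,0,0],[0,0,0,0,0,0],[0,0,0,0,0,0]]' 0 15; python3 -c "
from h import *
go(case([0,-.029,.118]),87)
im=ctrl.snapshot('wrist');cv2.imwrite('pics/w2.png',im[:,:,::-1])"
```

```text
t: 2.82
position: [0.4922, -0.0938, 0.1195]
tcp_rot: [0.026, 1.0, -0.0, 0.001]
wrist_force: [0.6, -0.2, 1.0]
finger_gap: 0.456
t: 3.32
position: [0.492, -0.094, 0.1186]
tcp_rot: [0.026, 1.0, 0.0, 0.0]
wrist_force: [-0.1, 5.5, 2.8]
finger_gap: 0.128
t 3.325 pos [ 0.492  -0.094   0.1186] mm [ -0.5 114.9   0.7] deg [0.05 0.   0.  ] F [-0.1  5.5  2.8] q6 -1.78 gap 0.128
```

View pics/w2.png

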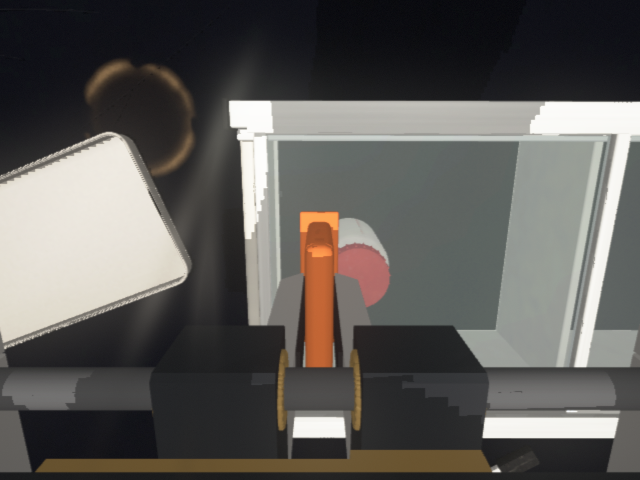

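```bash
python3 -m creep '[[0,0.008,0,0,0,0],[0,0.025,0,0,0,0],[0,0.045,0,0,0,0],[0,0.065,0,0,0,0],[0,0.085,0,0,0,0],[0,0.1,0,0,0,0],[0,0.11,0,0,0,0],[0,0.116,0,0,0,0]]' ; python3 -m creep '[[0,0.001,0,0,0,0],[0,0.002,0,0,0,0],[0,0.003,0,0,0,0],[0,0.003,0,0,0,0]]'; python3 -c "
from h import *
go(case([0,-.029,.118]),87)
im=ctrl.snapshot('top');cv2.imwrite('pics/t3.png',cv2.resize(im[200:360,180:480,::-1],None,fx=2.6,fy=2.6))"
```

```text
t: 4.38
position: [0.4984, 0.022, 0.1186]
tcp_rot: [0.026, 1.0, -0.0, 0.001]
wrist_force: [5.1, -1.7, 1.2]
finger_gap: 0.125
t: 4.88
position: [0.4985, 0.0238, 0.1186]
tcp_rot: [0.026, 1.0, -0.001, 0.0]
wrist_force: [4.3, -7.1, 1.4]
finger_gap: 0.128
t 4.875 pos [0.4985 0.0238 0.1186] mm [-0.2 -3.2  0.6] deg [-0.06  0.05 -0.01] F [ 4.3 -7.1  1.4] q6 -1.54 gap 0.128
```

View pics/t3.png

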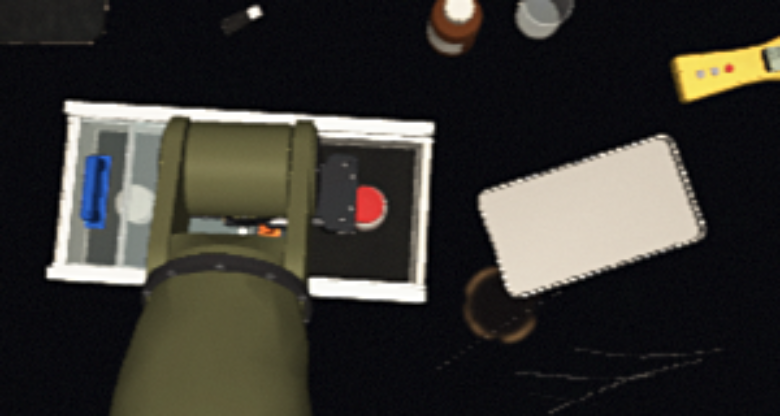

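```bash
python3 -m creep '[[0,-0.002,0,0,0,0],[0,-0.002,0,0,0,0],[0,-0.002,0,0,0,0],[0,-0.002,-0.02,0,0,0],[0,-0.002,-0.05,0,0,0],[0,-0.002,-0.09,0,0,0],[0,-0.002,-0.122,0,0,0],[0,-0.002,-0.122,0,0,0]]' 0.4; python3 -c "
from h import *
go(case([0,-.12,.24]),-3)
"
```

```text
t: 5.92
position: [0.4987, 0.0225, 0.2425]
tcp_rot: [0.026, 1.0, 0.0, 0.002]
wrist_force: [-0.1, 0.9, 0.0]
finger_gap: 0.399
t 5.925 pos [0.4987 0.0225 0.2425] mm [  0.1 -92.9   2.5] deg [ 0.18  0.16 90.02] F [-0.1  0.9  0. ] q6 -1.55 gap 0.399
```

```bash
python3 -m creep '[[0,-0.012,0,0,0,10],[0,-0.024,0,0,0,20],[0,-0.036,0,0,0,30],[0,-0.048,0,0,0,40],[0,-0.06,0,0,0,50],[0,-0.072,0,0,0,60],[0,-0.084,0,0,0,70],[0,-0.09,0,0,0,80]]' 0.85; python3 -m creep '[[0,0,0,0,0,10],[0,0,0,0,0,10],[0,0,0,0,0,10]]'; python3 -c "
from h import *
s=ctrl.read_state()
im=ctrl.snapshot('wrist');cv2.imwrite('pics/w4.png',im[:,:,::-1])
t=ctrl.snapshot('top');cv2.imwrite('pics/t4.png',t[:,:,::-1])
go(case([0,-.12,.24]),-3)
b=blobs(im,(0,120,60),(4,255,255),200)+blobs(im,(175,120,60),(180,255,255),200);print(b)
for x in b: print(x[1],plane('wrist',x[1],.084,s).round(4),incase(plane('wrist',x[1],.084,s)).round(4))
"
```

```text
t: 6.92
position: [0.4929, -0.0678, 0.2391]
tcp_rot: [0.665, 0.747, -0.0, -0.001]
wrist_force: [0.5, 0.3, -0.2]
finger_gap: 0.85
t: 7.3
position: [0.4932, -0.0674, 0.2399]
tcp_rot: [0.724, 0.69, -0.0, -0.0]
wrist_force: [0.1, -0.2, 0.3]
finger_gap: 0.849
t 7.4 pos [ 0.4933 -0.0674  0.2402] mm [-2.8  0.6  0.2] deg [-0.02 -0.    0.17] F [-0.6 -0.2 -0.3] q6 -0.16 gap 0.849
[([306, 206, 43, 44, 1447], array([326.7, 227.6]))]
[326.7 227.6] [ 0.5006 -0.0717  0.084 ] [ 0.007  -0.1211  0.084 ]
```

View pics/w4.png

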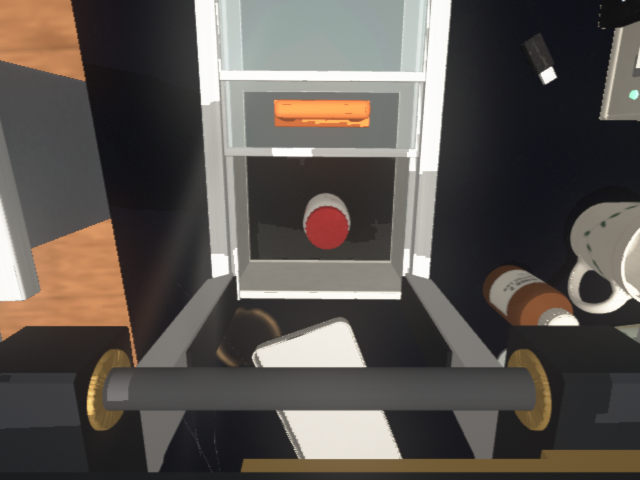

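Jar cap centre is at pixel (327,228), world (0.5006, -0.0717). That agrees with the first top view.

```bash
python3 -c "
from h import *
go([.5005,-.0717,.036],-3)
t=cv2.imread('pics/t4.png')[:,:,::-1].copy()
for x in blobs(t[200:360,180:400],(0,120,60),(4,255,255)): print(plane('top',x[1]+[180,200],.084))"
```

```text
t 7.4 pos [ 0.4933 -0.0674  0.2402] mm [ -4.    7.5 204.2] deg [-0.02 -0.    0.17] F [-0.6 -0.2 -0.3] q6 -0.16 gap 0.849
```

```bash
python3 -m creep '[[-0.004,0.007,0.03,0,0,0],[-0.004,0.007,0.06,0,0,0],[-0.004,0.007,0.09,0,0,0],[-0.004,0.007,0.12,0,0,0],[-0.004,0.007,0.15,0,0,0],[-0.004,0.007,0.18,0,0,0],[-0.004,0.007,0.197,0,0,0],[-0.004,0.007,0.203,0,0,0]]'; python3 -m creep '[[0,0,0,0,0,0],[0,0,0,0,0,0],[0,0,0,0,0,0],[0,0,0,0,0,0],[0,0,0,0,0,0],[0,0,0,0,0,0]]' 0 15; python3 -c "
from h import *
go([.5005,-.0717,.036],-3)
im=ctrl.snapshot('wrist');cv2.imwrite('pics/w5.png',im[:,:,::-1])"
```

```text
t: 8.4
position: [0.5, -0.0718, 0.0369]
tcp_rot: [0.725, 0.689, -0.0, -0.0]
wrist_force: [0.9, -0.0, 0.1]
finger_gap: 0.852
t: 9.15
position: [0.5003, -0.0719, 0.0377]
tcp_rot: [0.725, 0.688, 0.0, 0.0]
wrist_force: [-1.8, -0.5, 6.3]
finger_gap: 0.457
t 9.15 pos [ 0.5003 -0.0719  0.0377] mm [0.2 0.2 1.7] deg [0.02 0.01 0.01] F [-1.8 -0.5  6.3] q6 -0.16 gap 0.457
```

View pics/w5.png

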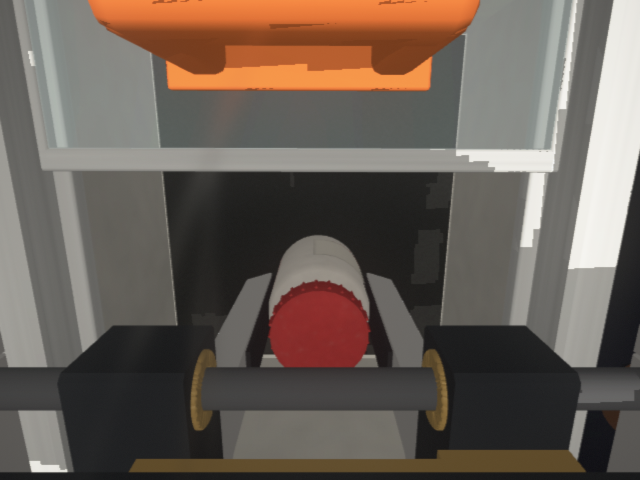

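```bash
python3 -m creep '[[0,0,-0.01,0,0,0],[0,0,-0.03,0,0,0],[0,0,-0.055,0,0,0],[0,0,-0.08,0,0,0],[0,0,-0.105,0,0,0],[0,0,-0.13,0,0,0],[0,0,-0.145,0,0,0],[0,0,-0.15,0,0,0]]'; python3 -c "
from h import *
go([.4962,-.316,.187],-3)
im=ctrl.snapshot('scene');cv2.imwrite('pics/s6.png',im[100:420,150:500,::-1])"
```

```text
t: 10.2
position: [0.5002, -0.0719, 0.1881]
tcp_rot: [0.725, 0.688, 0.0, 0.0]
wrist_force: [1.1, 0.3, -1.3]
finger_gap: 0.455
t 10.2 pos [ 0.5002 -0.0719  0.1881] mm [-244.     8.7    1.1] deg [0.04 0.01 0.01] F [ 1.1  0.3 -1.3] q6 -0.16 gap 0.455
```

View pics/s6.png

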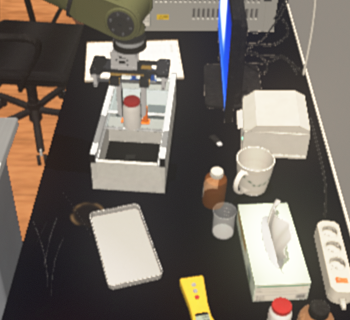

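Jar is held above the case. Next I carry it to the tray.

```bash
python3 -m creep '[[-0.015,0,0,0,0,0],[-0.045,0.002,0,0,0,0],[-0.085,0.004,0,0,0,0],[-0.125,0.006,0,0,0,0],[-0.165,0.008,0,0,0,0],[-0.205,0.009,0,0,0,0],[-0.233,0.009,0,0,0,0],[-0.244,0.009,0,0,0,0]]'; python3 -m creep '[[0,0,0.02,0,0,0],[0,0,0.05,0,0,0],[0,0,0.08,0,0,0],[0,0,0.11,0,0,0],[0,0,0.13,0,0,0],[0,0,0.14,0,0,0],[0,0,0.14,0,0,0]]'; python3 -c "
from h import *
go([.4962,-.316,.0327],-3)
im=ctrl.snapshot('scene');cv2.imwrite('pics/s7.png',cv2.resize(im[220:420,180:440,::-1],None,fx=2.5,fy=2.5))"
```

```text
t: 11.25
position: [0.4955, -0.3177, 0.1862]
tcp_rot: [0.726, 0.688, -0.0, -0.001]
wrist_force: [-0.6, -0.3, 0.1]
finger_gap: 0.456
t: 12.12
position: [0.4962, -0.3157, 0.0471]
tcp_rot: [0.725, 0.688, -0.0, -0.0]
wrist_force: [0.3, 0.6, 0.5]
finger_gap: 0.457
t 12.125 pos [ 0.4962 -0.3157  0.0471] mm [-0.3  0.  14.4] deg [-0.05 -0.03  0.02] F [0.3 0.6 0.5] q6 -0.58 gap 0.457
```

View pics/s7.png

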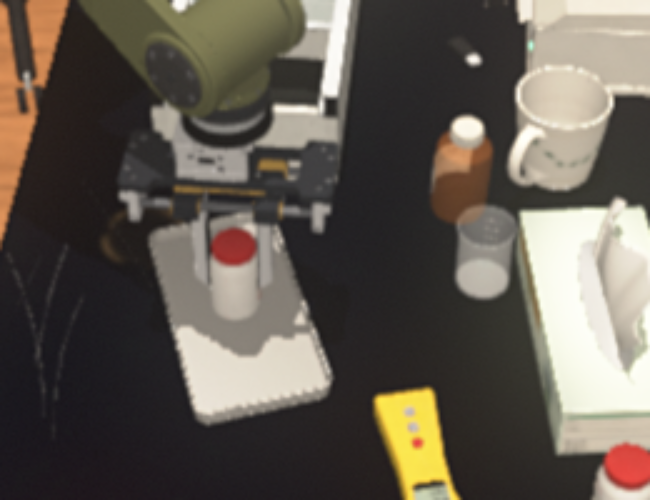

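```bash
python3 -m creep '[[0,0,0.005,0,0,0],[0,0,0.009,0,0,0],[0,0,0.0115,0,0,0],[0,0,0.0125,0,0,0],[0,0,0.013,0,0,0],[0,0,0.013,0,0,0]]';python3 -m creep '[[0,0,0.0005,0,0,0],[0,0,0.001,0,0,0],[0,0,0.001,0,0,0]]'
```

```text
t: 12.92
position: [0.4964, -0.316, 0.0345]
tcp_rot: [0.725, 0.688, 0.0, 0.0]
wrist_force: [-0.2, -0.3, -0.6]
finger_gap: 0.456
t: 13.3
position: [0.4964, -0.316, 0.0334]
tcp_rot: [0.725, 0.688, 0.0, -0.0]
wrist_force: [-0.6, -0.4, -0.9]
finger_gap: 0.459
```

```bash
python3 -m creep '[[0,0,0.0005,0,0,0],[0,0,0.001,0,0,0],[0,0,0.001,0,0,0]]';python3 -m creep '[[0,0,0.0005,0,0,0],[0,0,0.0005,0,0,0],[0,0,0.0005,0,0,0]]'
```

```text
t: 13.68
position: [0.4964, -0.3161, 0.0331]
tcp_rot: [0.725, 0.688, -0.0, 0.0]
wrist_force: [-3.5, 1.4, 7.3]
finger_gap: 0.457
t: 14.05
position: [0.4965, -0.3162, 0.0331]
tcp_rot: [0.725, 0.688, -0.0, 0.0]
wrist_force: [-5.9, 3.3, 13.1]
finger_gap: 0.456
```

Contact at about 0.033. I back off the pressure slightly and release.

```bash
python3 -m creep '[[0,0,-0.0012,0,0,0],[0,0,-0.0012,0,0,0]]'; python3 -m creep '[[0,0,0,0,0,0],[0,0,0,0,0,0],[0,0,0,0,0,0],[0,0,0,0,0,0]]' 0.8; python3 -m creep '[[0,0,-0.02,0,0,0],[0,0,-0.05,0,0,0],[0,0,-0.085,0,0,0],[0,0,-0.125,0,0,0],[0,0,-0.165,0,0,0],[0,0,-0.2,0,0,0],[0,0,-0.205,0,0,0]]'; python3 -c "
from h import *
go(case([0,-.029,.24]),87)
im=ctrl.snapshot('scene');cv2.imwrite('pics/s8.png',im[100:420,150:500,::-1])
im=ctrl.snapshot('wrist');cv2.imwrite('pics/w8.png',im[:,:,::-1])"
```

```text
t: 14.3
position: [0.4964, -0.316, 0.0332]
tcp_rot: [0.725, 0.688, 0.0, 0.0]
wrist_force: [-0.6, -0.4, 3.1]
finger_gap: 0.461
t: 14.8
position: [0.4964, -0.316, 0.0331]
tcp_rot: [0.725, 0.688, -0.0, -0.0]
wrist_force: [-0.0, -0.4, -0.6]
finger_gap: 0.798
t: 15.68
position: [0.4969, -0.3164, 0.2406]
tcp_rot: [0.725, 0.688, 0.0, 0.002]
wrist_force: [-0.3, 0.3, -1.9]
finger_gap: 0.805
t 15.675 pos [ 0.4969 -0.3164  0.2406] mm [ 3.366e+02 -1.600e+01 -2.000e-01] deg [ 5.000e-02  2.500e-01 -8.999e+01] F [-0.3  0.3 -1.9] q6 -0.58 gap 0.805
```

View pics/w8.png

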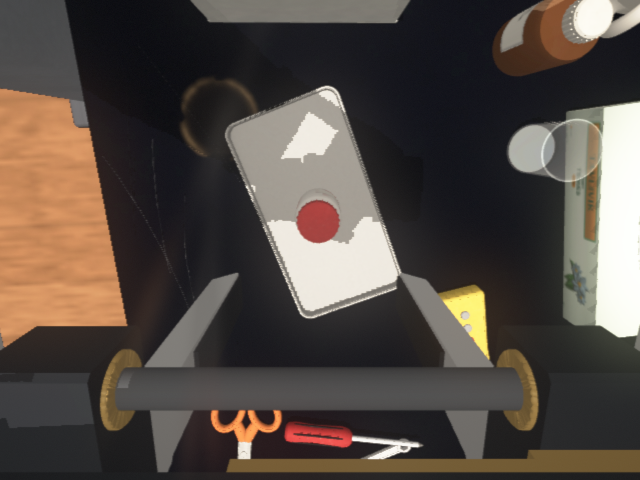

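View pics/s8.png

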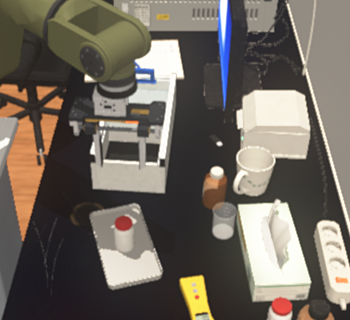

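The jar stands upright mid-tray, cap at (318,221) in the wrist view. I go back to the orange handle.

```bash
python3 -m creep '[[0.02,0,0,0,0,-10],[0.06,-0.002,0,0,0,-20],[0.1,-0.004,0,0,0,-30],[0.14,-0.006,0,0,0,-40],[0.18,-0.008,0,0,0,-50],[0.22,-0.01,0,0,0,-60],[0.26,-0.012,0,0,0,-70],[0.3,-0.014,0,0,0,-80]]' 0.45; python3 -c "
from h import *
go([.4985,.0232,.24],87)"
```

```text
t: 16.77
position: [0.4974, -0.0143, 0.2366]
tcp_rot: [0.11, 0.994, -0.0, -0.001]
wrist_force: [0.6, -0.3, -0.5]
finger_gap: 0.45
t 16.775 pos [ 0.4974 -0.0143  0.2366] mm [ 7.2 36.8 -3.4] deg [-0.   -0.14 -9.66] F [ 0.6 -0.3 -0.5] q6 -1.45 gap 0.45
```

```bash
python3 -m creep '[[0.005,0.02,0,0,0,-9],[0.007,0.035,0,0,0,-10],[0.007,0.035,0,0,0,-10],[0.007,0.035,0,0,0,-10]]'; python3 -c "
from h import *
s=ctrl.read_state();im=ctrl.snapshot('wrist');cv2.imwrite('pics/w9.png',im[:,:,::-1])
go([.4985,.0232,.1186],87)
for x in blobs(im,(5,150,120),(18,255,255),200): print(x,plane('wrist',x[1],.149,s).round(4))"
```

```text
t: 17.27
position: [0.4991, 0.0194, 0.2377]
tcp_rot: [0.027, 1.0, -0.0, -0.0]
wrist_force: [0.2, -0.2, -0.1]
finger_gap: 0.448
t 17.325 pos [0.4991 0.0193 0.2379] mm [  0.8   3.8 119.3] deg [-0.01 -0.02 -0.13] F [ 0.3 -0.6 -0.3] q6 -1.55 gap 0.447
([312, 184, 25, 101, 2230], array([324. , 230.6])) [0.4903 0.0228 0.149 ]
```

View pics/w9.png

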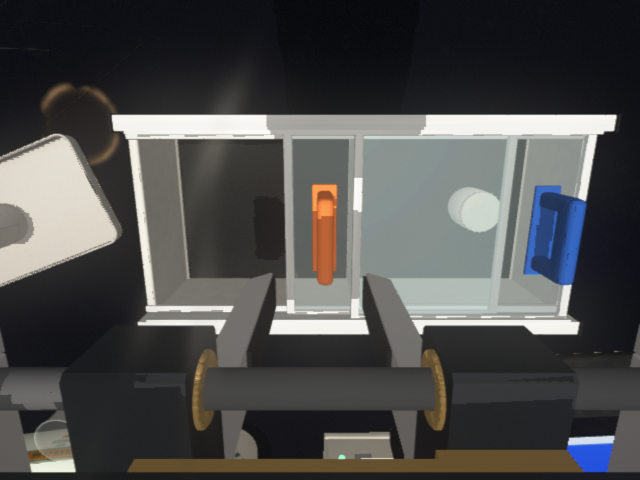

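```bash
python3 -m creep '[[0,0.0035,0.04,0,0,0],[0,0.0035,0.08,0,0,0],[0,0.0035,0.105,0,0,0],[0,0.0035,0.119,0,0,0],[0,0.0035,0.119,0,0,0]]' 0.38; python3 -m creep '[[0,0,0,0,0,0],[0,0,0,0,0,0],[0,0,0,0,0,0],[0,0,0,0,0,0]]' 0 15; python3 -c "
from h import *
go([.492,-.094,.1186],87)"
```

```text
t: 17.95
position: [0.4992, 0.0232, 0.1188]
tcp_rot: [0.027, 1.0, -0.0, -0.0]
wrist_force: [0.8, -0.9, 0.4]
finger_gap: 0.381
t: 18.45
position: [0.4996, 0.0235, 0.1197]
tcp_rot: [0.026, 1.0, -0.0, 0.001]
wrist_force: [0.7, 0.2, 6.1]
finger_gap: 0.128
t 18.45 pos [0.4996 0.0235 0.1197] mm [   1.4 -117.7    1.1] deg [-0.    0.06  0.01] F [0.7 0.2 6.1] q6 -1.54 gap 0.128
```

```bash
python3 -m creep '[[0,-0.008,0,0,0,0],[0,-0.025,0,0,0,0],[0,-0.045,0,0,0,0],[0,-0.065,0,0,0,0],[0,-0.085,0,0,0,0],[0,-0.1,0,0,0,0],[0,-0.11,0,0,0,0],[0,-0.116,0,0,0,0]]' ; python3 -m creep '[[0,-0.001,0,0,0,0],[0,-0.002,0,0,0,0],[0,-0.003,0,0,0,0],[0,-0.003,0,0,0,0],[0,-0.003,0,0,0,0]]'
```

```text
t: 19.45
position: [0.4932, -0.0927, 0.1197]
tcp_rot: [0.026, 1.0, 0.0, 0.0]
wrist_force: [-4.3, 2.6, 7.7]
finger_gap: 0.129
t: 20.08
position: [0.4931, -0.0941, 0.1197]
tcp_rot: [0.026, 1.0, 0.001, 0.0]
wrist_force: [-2.9, 10.9, 8.3]
finger_gap: 0.125
```

```bash
python3 -m creep '[[0,0.0005,0,0,0,0],[0,0.0005,0,0,0,0],[0,0.0005,0,0,0,0],[0,0.0005,0,0,0,0],[0,0.0005,-0.02,0,0,0],[0,0.0005,-0.05,0,0,0],[0,0.0005,-0.09,0,0,0],[0,0.0005,-0.13,0,0,0]]' 0.42; python3 -m creep '[[0,0,-0.02,0,0,0],[0,0,-0.02,0,0,0]]'; python3 -c "
from h import *
s=ctrl.read_state();im=ctrl.snapshot('wrist');cv2.imwrite('pics/w10.png',im[:,:,::-1])
go([.492,-.094,.27],87)
im=ctrl.snapshot('top');cv2.imwrite('pics/t10.png',im[:,:,::-1])"
```

```text
t: 21.08
position: [0.4929, -0.0949, 0.2504]
tcp_rot: [0.026, 1.0, -0.0, -0.0]
wrist_force: [-0.1, 0.2, -0.5]
finger_gap: 0.422
t: 21.32
position: [0.4935, -0.095, 0.2701]
tcp_rot: [0.026, 1.0, -0.0, 0.001]
wrist_force: [0.1, -0.1, -0.6]
finger_gap: 0.422
t 21.375 pos [ 0.4931 -0.0949  0.2688] mm [ 1.1  0.8 -1.2] deg [-0.    0.01  0.01] F [ 0.2  0.3 -1.2] q6 -1.78 gap 0.422
```

View pics/w10.png

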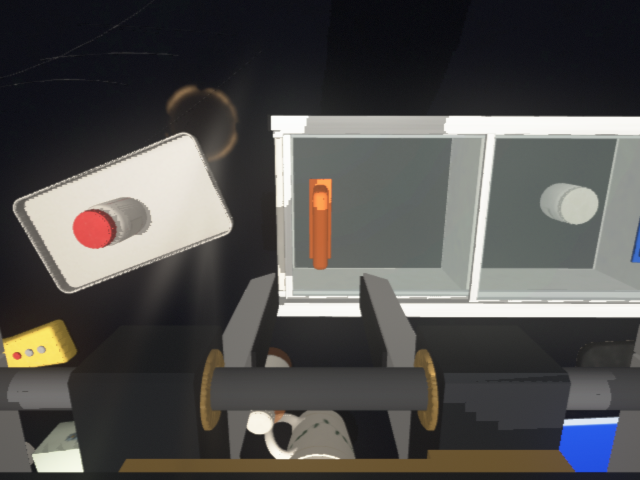

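```bash
python3 -m creep '[[0.02,0.03,0,0,0,0],[0.05,0.07,0,0,0,0],[0.08,0.12,0,0,0,0],[0.1,0.17,0,0,0,0],[0.12,0.22,0,0,0,0],[0.14,0.27,0,0,0,0],[0.15,0.31,0,0,0,0],[0.16,0.34,0,0,0,0]]'; python3 -m creep '[[0.025,0.03,0,0,0,0],[0.05,0.06,0,0,0,0],[0.07,0.08,0,0,0,0],[0.07,0.08,0,0,0,0],[0.07,0.08,0,0,0,0]]'
python3 - <<'E'
from h import *
im=ctrl.snapshot('top');cv2.imwrite('pics/t11.png',im[:,:,::-1])
a=cv2.imread('pics/top0.png')[225:330,190:460];b=im[225:330,190:460,::-1]
cv2.imwrite('pics/cmp.png',cv2.resize(np.vstack([a,b]),None,fx=2.8,fy=2.8,interpolation=cv2.INTER_NEAREST))
for c in(((5,150,120),(18,255,255)),((105,150,60),(125,255,255)),((0,80,60),(5,255,255))):print([x for x in blobs(im,*c,40) if 190<x[1][0]<460 and 225<x[1][1]<330])
for lo in[(0,0,0)]:
    d=cv2.absdiff(im[:,:,::-1],cv2.imread('pics/top0.png')).max(2);n,l,st,ct=cv2.connectedComponentsWithStats((d>40).astype('uint8'));print([s.tolist() for s in st[1:] if s[4]>25])
im=ctrl.snapshot('scene');cv2.imwrite('pics/s11.png',im[:,:,::-1]);print(ctrl.read_state()['position'],ctrl.read_state()['t'])
E
```

```text
t: 22.42
position: [0.3501, 0.2544, 0.2678]
tcp_rot: [0.026, 1.0, -0.001, -0.001]
wrist_force: [-0.6, -0.4, 0.6]
finger_gap: 0.418
t: 23.05
position: [0.2855, 0.3361, 0.2684]
tcp_rot: [0.026, 1.0, -0.0, -0.0]
wrist_force: [0.1, 0.4, 1.0]
finger_gap: 0.42
[([324, 267, 10, 28, 232], array([328.6, 280.5]))]
[([211, 260, 12, 28, 241], array([216.4, 273. ]))]
[([404, 274, 15, 14, 164], array([411. , 280.5]))]
[[312, 272, 13, 17, 182], [398, 273, 21, 18, 277], [136, 323, 33, 26, 449], [25, 346, 170, 134, 11538], [85, 346, 12, 8, 56], [132, 358, 12, 6, 33], [0, 377, 24, 5, 68], [14, 392, 51, 76, 786], [31, 405, 9, 9, 48], [240, 409, 32, 17, 196], [281, 412, 17, 9, 76], [300, 414, 11, 9, 31], [0, 418, 26, 34, 370], [279, 421, 17, 10, 68], [258, 424, 20, 29, 169], [0, 440, 72, 40, 1590], [324, 441, 11, 13, 64], [301, 449, 14, 16, 68], [243, 459, 15, 21, 153], [328, 459, 8, 10, 30], [275, 465, 22, 14, 69], [319, 467, 22, 13, 121]]
[0.28579823 0.33597659 0.26877479] 23.15
```

View pics/s11.png

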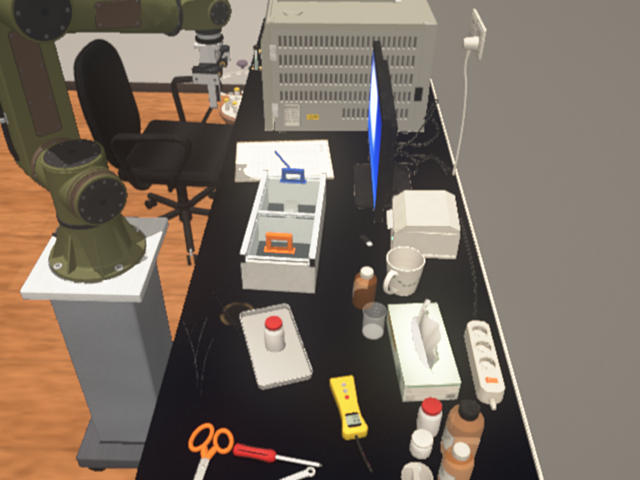

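```bash
python3 -c "
from rig import ctrl
print(ctrl.finish_job())"
```

```text
the job is handed in; nothing more can be done
None
```

I finished the job and handed it in at about 23 s; the hand-in gives no verdict. I slid the right (orange) door under its neighbour, lifted the jar out, set it upright near the middle of the tray, and pushed the door back to its shut stop.

**Last checks:**
- **Doors:** in the top picture both door handles are at the same pixels as at the start.
- **Jar:** it stands upright on the tray in the scene picture.
- **Other things:** comparing the top picture before and after shows no change at the pot, bottle or beaker. Apart from the arm, only the jar's old and new places differ.
- **Forces:** readings at the end of each move stayed under about 16 N. The highest, about 15 N, came briefly as the jar met the tray, and I eased it to about 3 N before letting go.

**Disagreement:** the two handles measured 286 mm apart against the stated 294 mm. I put this down to bias in the colour masks. I used the case corners instead, which were 2–3 mm off where the handle was gripped; this did not affect the grasps.

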